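# Stack the emptied rivet tray

### The arm

A 6-joint arm with a two-finger parallel gripper is mounted at the origin on a cart in front of the work surface, level with it; the furniture and walls round the work are solid. World frame = base frame: x ahead of the robot, y to its left, z up, the work surface at z = 0. Lengths are in mm, angles in degrees, forces in N, time in s.
With the tool pointing down it reaches from about 325 to 775 mm from the base axis. Payload 9.3 kg.
Tool frame: the origin (TCP) lies on the centre line of the jaws, within the pads' length; the fingertips stand 11 mm ahead of it and the grasp point (between the pads) lies 8 mm behind it (nose_length is the distance from the TCP to the fingertips, in mm); z points along the fingers, y is the line along which they close (so a half turn about z gives the same grasp; the last joint's range is limited). The gripper opens to 85 mm and grips with 20 to 120 N. Pads are 22 mm wide; open, the fingers measure 114 mm over their backs; the gripper's body (76 mm by 85 mm) begins 54 mm behind the grasp point. The pads swing forward as they close: fully open they stand 13 mm farther back than shut.
Start: joints at [-83.858, 14.817, 1.232, 76.415, 0, 81.257], TCP at [141.281, -531.541, 242.279] pointing down, gripper open.
Joint ranges: [-174.27, 174.27], [-52.1, 104.24], [-59.71, 78.15], [-110.17, 111.67], [-87.03, 83.33], [-180, 180]. Speed limits (degrees/s): [127.2, 127.2, 159.86, 180, 180, 180].

### API

Orientations are given as [roll, pitch, yaw] about the fixed x, y, z axes, in that order (R = Rz(yaw) Ry(pitch) Rx(roll)).
In Python, from rig import get_state, get_image, camera_model, hand_in, outline_of, nose_length gives the robot as it stands.
- The arm moves only by the shell command python3 -m crank 'ROWS' [OPENING] [FORCE]. ROWS is JSON, a list of rows, each an object with "delta_pos": the shift along the tool's x, y, z in m, a list of three; "angular": the turn, a rotation vector about the tool's x, y, z in degrees, a list of three. A call has 1 to 12 rows; each row is the pose to reach, as a shift and turn from the pose commanded when the call began, along the tool's axes at that moment; what a row does not reach only later rows make up. A row lasts 1/10 s, in which the tool goes at most 50 mm and 8.59 degrees, less where a joint would pass 70% of its speed; a pose out of reach is approached as far as the arm can. A call with a gripper value outside its range is refused whole. OPENING is the opening, from -1 (shut) to 1 (fully open), set as the call begins (- or left out, the last holds). The fingers move at their own pace and stop on an object; FORCE is the grip in N (left out, the last holds). Time passes only in rows, so rows that repeat a pose let the fingers close. It gives the time, the measured TCP pose, the force, the opening and the grip force at its end, in the units of the state.
- get_state(): the state, without advancing time (a new reading comes with each control period).
- get_image(name): name is "scene" or "top"; returns the picture (384x512x3 uint8, red, green, blue); there is no depth.
- camera_model(name): a dict with "fx", "fy", "cx", "cy" (pixels), "rvec" (rotation vector, rad) and "tvec" (3), from world to camera coordinates, as OpenCV has them. Camera axes: x right, y down, z forward; pixel columns grow to the right and rows downward; lengths in mm; the calibration is good to about 2 mm. A picture is of the moment at which its call begins. camera_model takes no time and is no camera call.
- hand_in(): hands the job in; it is judged then, once.
Trained networks look in the newest picture that a camera, given by its name, has taken for a name from the list of things; names that differ only in an ending like _2 or _b are one class to them, and where a whole thing is asked for, a point or a joint stands for the part that bears it (a point fixed in the world has none). Each returns a list of dicts, best first, with "p" (0 to 1); they miss things now and then, are a little off and sometimes report something else, mostly with a low value. They report only what shows in the picture. A call takes as long as a camera call. They do not tell look-alikes from the thing itself.
- outline_of(camera, name): "region" (384x512 bool, what is visible of it) and "at" ([row, column] in pixels, amid what is visible of it).
The state is a dict: "clock": time; "joint_positions": joint angles; "qd": joint speeds; "effort": joint torques, N m; "eef_pos": TCP position; "ee_rot": TCP orientation; "force": force on the tool from outside, world axes, zero at the start; "wrist_torque": the same for the moment, N m; "gripper_width": finger opening in mm; "grip_force": force on a finger pad.
Only numpy, scipy, OpenCV 4.12 (cv2) and the standard library are available. Lean on these libraries where they do the work, as an engineer would, in place of code of your own. Each camera call takes 0.05 s, during which the arm holds its last target. There are 200 camera calls.

### The job

The divided tray on the sloping stand is empty: slide it sideways along the ledge until there is a gap of about 30 mm between it and the rivet tray it touches, without shifting the rivet tray. Then lift it off the stand and put it away on top of the stack of trays on the bench, lowering it gently until its four corner pins are fully home in the sockets and it sits flat, then let go; either end may face forward. Leave the stack, the rivet tray and the other things where they stand.

Things in the scene. Friction and masses are not known exactly. Their poses are not given: they have to be found in the camera images.
- divided_tray: Empty grey plastic tray, 124 (own x) x 64 (y) x 40 mm (z) over its pins, walls 3 mm, inner floor 11 mm up, one cross divider 35 mm up at x = 0. Origin: centre, at pin tips. It lies on the stand on its pins, x up the slope, low end on the ledge, one long side touching the rivet tray (left or right of it). 0.14 kg, varies; slides with 1-2 N.
- rivet_tray: Neighbour on the stand: same tray, undivided, copper rivets at its low end; same origin and axes; 0.22 kg, loose. All trays: short end walls are 10 mm lower between the corner posts (16 mm square, inside the corners).
- stack_top: Upper tray of the stack: same tray, undivided, rivets on its floor, level, loose, 0.45 kg; origin (centre, pin tips) 32 mm over the bench. In each corner post top, at x +-54, y +-24 mm, z 40 mm, is an open socket 11 mm square, 11 mm deep. A tray seated on it has its origin 32 mm higher.
- stack_bottom: Lower tray of the stack: same tray, on the bench, 0.5 kg, loose; origin: centre, at pin tips (z = 0). Same x, y and yaw as the upper one. All trays have four pins under the corners at x +-54, y +-24 mm: 8 mm diameter, 8 mm long, the lowest 3.5 mm tapering to 4 mm.
- pick_stand: Sloping wooden stand, fixed, 290 (own y) x 140 mm (x), 95 mm high. Its panel rises at 30 degrees towards own +x; at its low edge is a ledge 10 mm thick, 16 mm high square to the panel. Origin: centre of its underside. Tray origins lie at x = -6, z = 51 mm, tray z square to the panel. No end stops: it ends at y = +-145 mm.
- rivet_jar: Bystander: round amber jar of rivets with a tin lid, 60 mm in diameter, 85 mm high, upright; origin at the centre of its underside. Loose.
- shoe_brush: Bystander: wooden shoe brush, 145 x 50 x 42 mm, lying bristles down; origin at the centre of its underside. Loose.
- heel_block: Bystander: dark rubber heel block, 65 x 63 x 23 mm; origin at the centre of its underside. Loose.
Things that resemble listed ones, but are neither listed nor needed, are in the scene too. What is shaped like the rivet_tray but purple is not meant.

How it is judged (in metres and radians):
On the way, in this order (a step that is already met when the one before it is completed fails the run):
1. the divided tray, still lying on the stand against the ledge, has been slid clear: at least 20 mm between it and the rivet tray (z of divided_tray in the frame of pick_stand between 0.045 and 0.057 m and x of divided_tray in the frame of pick_stand between -0.014 and 0.002 m and distance between divided_tray and rivet_tray above 0.084 m), for 0.2 s.
2. the tray is lowered onto the stack in the grip, its pins in the sockets before it is let go (contact force between the fingers and divided_tray above 0.5 N and z of divided_tray in the frame of stack_top between 0.029 and 0.037 m and horizontal distance between divided_tray and stack_top below 0.005 m and angle between the x axis of divided_tray and the x axis of stack_top, either way round below 0.08 rad), for 0.1 s.
At the end, for the whole second after the job is handed in: Divided tray on the stack, pins home: 32 +-2 mm above the tray below, within 4 mm sideways, long axes within 0.05 rad (either way round), flat within 0.03 rad, level within 0.05 rad. Stack trays nested and within 20 mm of their start, rivet tray within 12 mm. All released, at rest (z of divided_tray in the frame of stack_top between 0.03 and 0.034 m and horizontal distance between divided_tray and stack_top below 0.004 m and angle between the x axis of divided_tray and the x axis of stack_top, either way round below 0.05 rad and angle between the z axis of divided_tray and the z axis of stack_top, either way round below 0.03 rad and angle between divided_tray's own z axis and vertical below 0.05 rad and z of stack_top in the frame of stack_bottom between 0.03 and 0.034 m and distance of each of stack_top, stack_bottom from where it was at the start of the episode below 0.02 m and distance of rivet_tray from where it was at the start of the episode below 0.012 m and linear speed of each of divided_tray, rivet_tray, stack_top below 0.02 m/s and angular speed of divided_tray below 0.1 rad/s); the robot touches nothing.
It fails at once if the rivet tray is shifted more than 12 mm (distance of rivet_tray from where it was at the start of the episode above 0.012 m).
It fails at once if the stack is shifted more than 20 mm (distance of any of stack_top, stack_bottom from where it was at the start of the episode above 0.02 m).
It fails at once if the tray is pressed or dropped on the stack with more than 25 N (contact force between divided_tray and stack_top above 25 N).
It fails at once if the jar, brush or heel block is moved more than 15 mm (distance of any of rivet_jar, shoe_brush, heel_block from where it was at the start of the episode above 0.015 m).
It also fails if it takes over 51 s, if anything falls off the work surface, if the arm or the gripper's body presses on something with over 40 N, if the wrist force passes 120 N, or if a joint passes its speed limit or range.

## Working session

There is one attempt and no reset: what is moved stays moved. The work goes in short steps, Python scripts to look and compute and a shell command to move; the robot and the scene stay as the last step left them, time stands still between calls to the robot, and variables do not carry over. Pictures are saved under pics/ and viewed, at most 10 in all, crops included, and the job is handed in when it is done.

```bash
mkdir -p pics; ls; python3 - <<'E'
from rig import *
import cv2,numpy as np
s=get_state();print(s['clock'],s['eef_pos'],s['ee_rot'],s['gripper_width'],nose_length if not callable(nose_length) else nose_length())
for c in('scene','top'):
    im=get_image(c);cv2.imwrite(f'pics/{c}0.png',cv2.cvtColor(cv2.resize(im,(768,576)),cv2.COLOR_RGB2BGR))
    m=camera_model(c);print(c,m)
    for n in('divided_tray','rivet_tray','stack_top','stack_bottom','pick_stand','rivet_jar','shoe_brush','heel_block'):
        for o in outline_of(c,n)[:5]:print(n,round(o['p'],2),np.round(o['at']),o['region'].sum())
E
```

```text
pics
0.0 [ 141.24159585 -531.28066677  241.66697368] [-1.79925142e+02 -9.25004918e-03  1.48851393e+01] 85.46456980992313 11.0
scene {'fx': 413.8372169681842, 'fy': 413.8372169681842, 'cx': 254.65637283385124, 'cy': 191.55999511973107, 'rvec': array([ 0.67625046, -2.55762183,  1.27208843]), 'tvec': array([ 441.30248078,  206.70746113, 1101.87555741])}
divided_tray 0.88 [245. 198.] 1301
rivet_tray 0.89 [222. 212.] 790
rivet_tray 0.7 [281. 269.] 1089
stack_top 0.69 [174. 298.] 747
stack_bottom 0.74 [186. 297.] 346
pick_stand 0.97 [262. 191.] 3600
rivet_jar 0.88 [147. 306.] 420
shoe_brush 0.97 [211. 171.] 650
shoe_brush 0.45 [190. 222.] 296
heel_block 0.68 [191. 223.] 278
top {'fx': 453.33044052638826, 'fy': 453.33044052638826, 'cx': 256.6435152192121, 'cy': 188.5198809220668, 'rvec': array([ 2.13469692, -2.10799235,  0.17479145]), 'tvec': array([   7.27952222,  516.30421704, 1370.72981191])}
divided_tray 0.82 [186. 175.] 849
divided_tray 0.34 [155. 265.] 320
rivet_tray 0.82 [254. 178.] 891
rivet_tray 0.74 [182. 192.] 852
rivet_tray 0.63 [164. 183.] 3098
stack_top 0.78 [213. 315.] 918
pick_stand 0.61 [165. 183.] 2918
rivet_jar 0.78 [198. 370.] 405
rivet_jar 0.69 [165. 183.] 2867
shoe_brush 0.91 [132. 217.] 599
shoe_brush 0.66 [215. 316.] 904
heel_block 0.78 [156. 266.] 332
```

View pics/scene0.png

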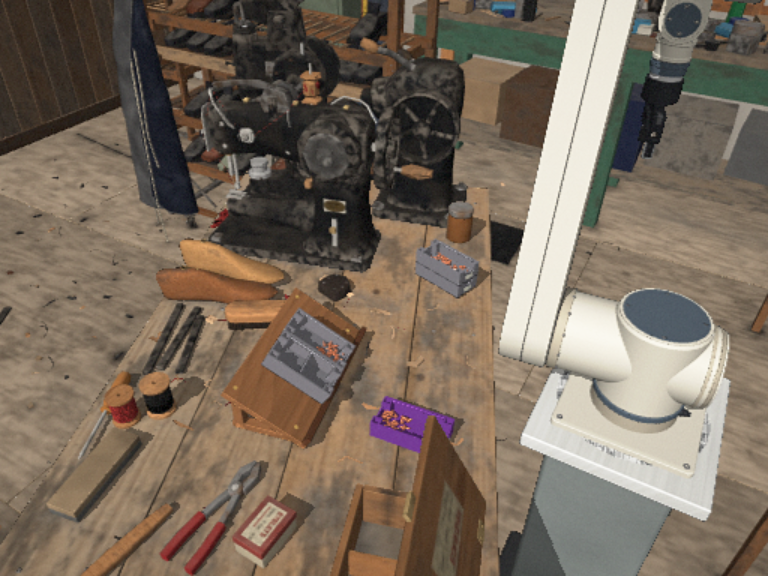

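View pics/top0.png

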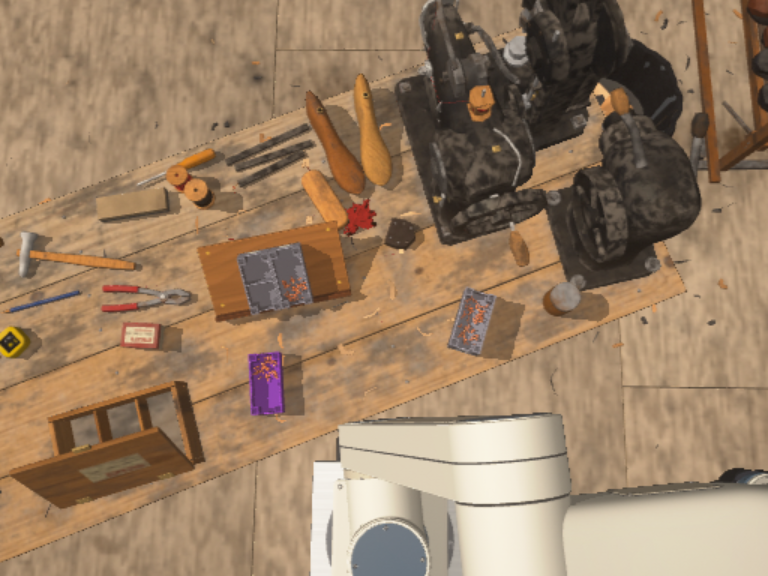

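```bash
python3 - <<'E'
from rig import *
import cv2,numpy as np
t=get_image('top');s=get_image('scene');np.save('t0.npy',t);np.save('s0.npy',s)
def crop(im,c0,r0,w,h,k):
    return cv2.resize(im[r0:r0+h,c0:c0+w],None,fx=k,fy=k,interpolation=cv2.INTER_CUBIC)
A=crop(t,130,145,100,75,4);B=crop(s,145,185,100,125,4)[:300*2]
B=crop(s,148,190,100,75,4);C=crop(t,290,185,100,75,4);D=crop(s,265,150,100,75,4)
cv2.imwrite('pics/crops0.png',cv2.cvtColor(np.vstack([np.hstack([A,B]),np.hstack([C,D])]),cv2.COLOR_RGB2BGR))
E
```

```text
(no output)
```

View pics/crops0.png

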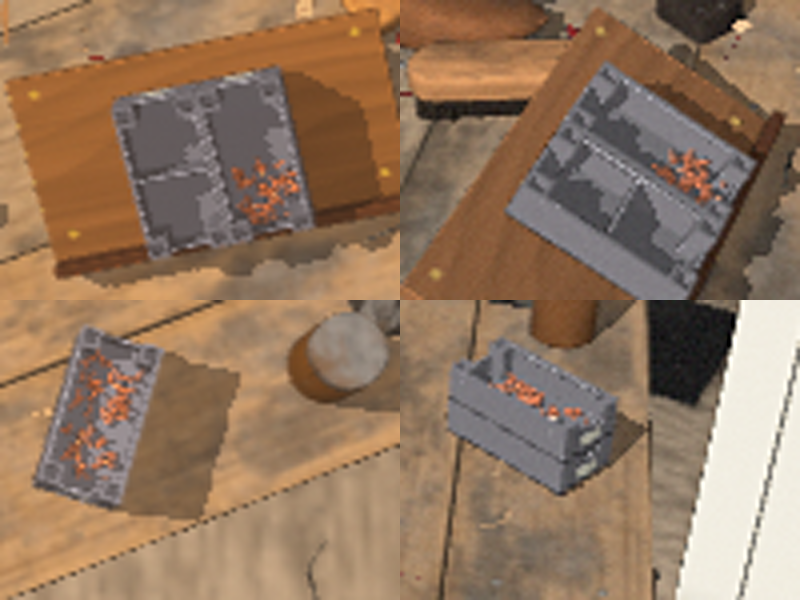

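The top left crop (top view) shows two grey trays on the stand. The left one (top px col 172, row 187) has a cross divider and no rivets, so it is the divided_tray. The right one (px 192, 182) has rivets at its low end, so it is the rivet_tray. The purple tray at (178, 254) is the decoy. The stack is at (315, 213) and the jar at (370, 198). The divided tray must slide to image left, away from the rivet tray. Next I fit the poses to the grey silhouettes in both views.

```bash
cat > fit.py <<'E'
import numpy as np,cv2
from rig import camera_model
from scipy.optimize import minimize
from scipy.spatial.transform import Rotation as Rr
CM={c:camera_model(c) for c in('top','scene')}
def proj(c,P):
    m=CM[c];K=np.array([[m['fx'],0,m['cx']],[0,m['fy'],m['cy']],[0,0,1]])
    return cv2.projectPoints(np.asarray(P,float).reshape(-1,1,3),m['rvec'],m['tvec'],K,None)[0][:,0]
def box(a,b): return np.array([[x,y,z] for x in(a[0],b[0]) for y in(a[1],b[1]) for z in(a[2],b[2])],float)
def tray(dy=0,dz=0):
    B=[box((-62,-32,8),(62,32,30)),box((-62,-32,8),(62,-29,40)),box((-62,29,8),(62,32,40))]
    for sx in(-1,1):
        for sy in(-1,1):
            B.append(box((sx*62,sy*32,8),(sx*46,sy*16,40)))
            B.append(box((sx*54-3.5,sy*24-3.5,1),(sx*54+3.5,sy*24+3.5,8)))
    return [b+[0,dy,dz] for b in B]
def cover(c,boxes,R,t,win,k=4):
    c0,r0,w,h=win;M=np.zeros((h*k,w*k),np.uint8)
    for b in boxes:
        p=proj(c,b@R.T+t);p=((p-[c0,r0]+.5)*k-.5)
        cv2.fillConvexPoly(M,np.round(cv2.convexHull(p.astype(np.float32))[:,0]*16).astype(np.int32),255,shift=4)
    return cv2.resize(M,(w,h),interpolation=cv2.INTER_AREA)/255.
def gmask(im,win,seed):
    c0,r0,w,h=win;a=im[r0:r0+h,c0:c0+w].astype(int)
    m=((a[...,0]-a[...,2])<14).astype(np.uint8)
    cs,_=cv2.findContours(m,cv2.RETR_EXTERNAL,cv2.CHAIN_APPROX_NONE)
    cs=[q for q in cs if cv2.pointPolygonTest(q,(float(seed[0]-c0),float(seed[1]-r0)),False)>=0] or [max(cs,key=cv2.contourArea)]
    o=np.zeros((h,w),np.uint8);cv2.drawContours(o,[max(cs,key=cv2.contourArea)],-1,1,-1);return o.astype(float)
def fit(boxes,masks,wins,p0,pitch,free=(0,1,2,3),cams=('top','scene')):
    p0=np.array(p0,float)
    def full(q): p=p0.copy();p[list(free)]=q;return p
    def cost(q):
        p=full(q);R=Rr.from_euler('ZY',[p[3],pitch],degrees=True).as_matrix()
        return sum(((cover(c,boxes,R,p[:3],wins[c])-masks[c])**2).sum() for c in cams)
    q=p0[list(free)]
    for d in(12,4,1.5):
        S=np.vstack([q]+[q+d*e for e in np.eye(len(q))])
        r=minimize(cost,q,method='Nelder-Mead',options=dict(initial_simplex=S,xatol=.02,fatol=.01,maxiter=300));q=r.x
    return np.round(full(q),2),round(r.fun,1)
def ray(c,px,z):
    m=CM[c];R=cv2.Rodrigues(m['rvec'])[0];o=-R.T@m['tvec'];d=R.T@np.array([(px[0]-m['cx'])/m['fx'],(px[1]-m['cy'])/m['fy'],1])
    return o+d*(z-o[2])/d[2]
E
cat > m0.py <<'E'
from fit import *
t=np.load('t0.npy');s=np.load('s0.npy')
W={'top':(140,150,80,70),'scene':(160,190,90,85)}
M={'top':gmask(t,W['top'],(175,187)),'scene':gmask(s,W['scene'],(198,245))}
for c in M:print(c,M[c].sum())
g=ray('top',(183,184),75);print('guess',g)
two=tray(32)+tray(-32)
g0=[g[0],g[1],51,12]
for cams in(('top','scene'),('top',),('scene',)):
    print('pair',cams,fit(two,M,W,g0,-30,(0,1,2,3) if len(cams)==2 else (0,1,3),cams))
W2={'top':(290,185,60,60),'scene':(265,150,70,65)}
M2={'top':gmask(t,W2['top'],(315,213)),'scene':gmask(s,W2['scene'],(297,178))}
for c in M2:print(c,M2[c].sum())
st=tray()+tray(0,-32)
g=ray('top',(315,213),60);print('guess',g)
for cams in(('top','scene'),('top',),('scene',)):
    print('stack',cams,fit(st,M2,W2,[g[0],g[1],32,-14],0,(0,1,2,3) if len(cams)==2 else (0,1,3),cams))
E
python3 m0.py
```

```text
top 1669.0
scene 2155.0
guess [522.53263924 239.8944715   75.        ]
pair ('top', 'scene') (array([531.01, 241.01,  47.57,  11.97]), np.float64(110.5))
pair ('top',) (array([530.57, 241.64,  51.  ,  11.77]), np.float64(90.9))
pair ('scene',) (array([528.92, 243.34,  51.  ,  12.39]), np.float64(31.1))
top 862.0
scene 1069.0
guess [ 439.61946757 -166.06370075   60.        ]
stack ('top', 'scene') (array([ 438.45, -166.35,   28.05,  -16.77]), np.float64(85.2))
stack ('top',) (array([ 438.46, -164.62,   32.  ,  -17.33]), np.float64(68.3))
stack ('scene',) (array([ 436.67, -161.91,   32.  ,  -17.35]), np.float64(22.6))
```

```bash
cat >> m0.py <<'E'
def over(im,c,win,mask,boxes,p,pitch,k):
    R=Rr.from_euler('ZY',[p[3],pitch],degrees=True).as_matrix();c0,r0,w,h=win
    C=cover(c,boxes,R,np.array(p[:3]),win,8);a=cv2.resize(im[r0:r0+h,c0:c0+w],None,fx=k,fy=k,interpolation=cv2.INTER_NEAREST)
    for m,col in((C,(255,0,0)),(mask,(0,255,0))):
        q,_=cv2.findContours((cv2.resize(m,None,fx=k,fy=k,interpolation=cv2.INTER_LINEAR)>.5).astype(np.uint8),cv2.RETR_EXTERNAL,cv2.CHAIN_APPROX_NONE);cv2.drawContours(a,q,-1,col,1)
    print(c,C.sum(),mask.sum());return cv2.resize(a,(400,300)) if 0 else a[:300,:400]
pa=[530,242.3,51,12];pb=[437.6,-163.5,32,-17.3]
P=[over(t,'top',W['top'],M['top'],two,pa,-30,5),over(s,'scene',W['scene'],M['scene'],two,pa,-30,4),over(t,'top',W2['top'],M2['top'],st,pb,0,5),over(s,'scene',W2['scene'],M2['scene'],st,pb,0,5)]
P=[cv2.copyMakeBorder(p,0,300-p.shape[0],0,400-p.shape[1],cv2.BORDER_CONSTANT) for p in P]
cv2.imwrite('pics/over0.png',cv2.cvtColor(np.vstack([np.hstack(P[:2]),np.hstack(P[2:])]),cv2.COLOR_RGB2BGR))
E
python3 m0.py | tail -4
```

```text
top 1777.8000000000002 1669.0
scene 2186.7176470588233 2155.0
top 943.5882352941176 862.0
scene 1097.2901960784316 1069.0
```

View pics/over0.png

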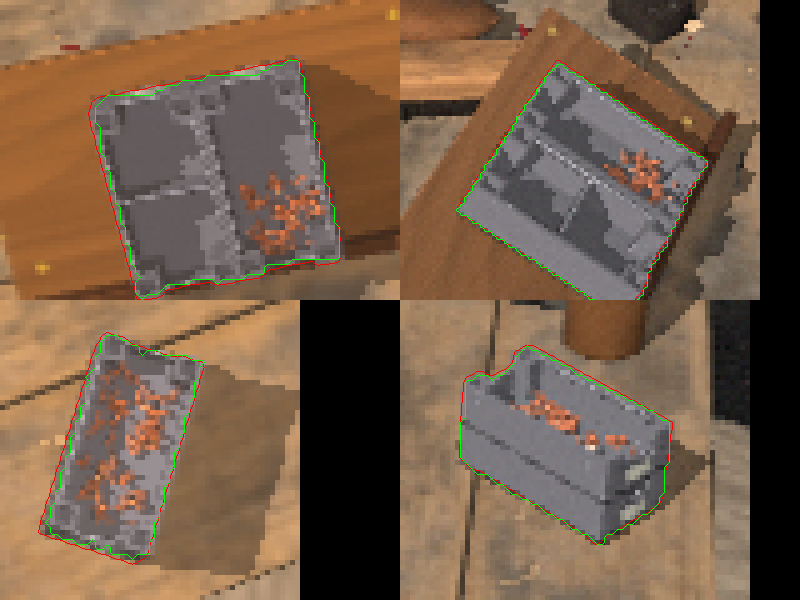

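The fit matches both views to under a pixel. Fitted heights are 47.6 mm (text says 51) and 28 mm (text says 32), so the calibration bias is similar in both. The divided tray is at about (523, 274) and the stack at about (438, -163.5). Plan: pinch the divider with fingers inside the tray, then slide, lift and place it.

```bash
cat > go.py <<'E'
import numpy as np
from rig import get_state
from scipy.spatial.transform import Rotation as Rr
np.set_printoptions(suppress=True,precision=4)
def Rtray(yaw,pitch): # tool rot for gripping divider: tool x=tray y, tool y=tray x, tool z=-tray z
    A=Rr.from_euler('ZY',[yaw,pitch],degrees=True).as_matrix();return np.c_[A[:,1],A[:,0],-A[:,2]]
def cur():
    s=get_state();return np.array(s['eef_pos']),Rr.from_euler('xyz',s['ee_rot'],degrees=True).as_matrix()
def row(p,R,base=None):
    p0,R0=base or cur();return (R0.T@(np.array(p)-p0)/1000).round(4),Rr.from_matrix(R0.T@R).as_rotvec(degrees=True).round(2)
E
python3 - <<'E'
from go import *
R=Rtray
print(row([300,-350,250],R(-50,0)));print(row([430,-120,250],R(-20,0)));
b=(np.array([430,-120,250.]),R(-20,0))
O=np.array([523.3,273.6,51]);n=-R(12,-30)[:,2]
print(row([450,120,230],R(0,-10),b),O+110*n,row(O+110*n,R(12,-30),b))
E
```

```text
(array([ 0.2   , -0.1347, -0.0077]), array([ -0.  ,   0.  , -25.11]))
(array([ 0.3848, -0.3235, -0.0077]), array([ -0.  ,   0.  , -55.11]))
(array([ 0.2324, -0.0633,  0.02  ]), array([ -9.9 ,   1.75, -19.95])) [469.5019 262.1649 146.2628] (array([ 0.3726, -0.0936,  0.1037]), array([-29.21,   8.38, -31.26]))
```

```bash
python3 -m crank '[{"delta_pos":[0.2,-0.135,-0.008],"angular":[0,0,-25]},{"delta_pos":[0.2,-0.135,-0.008],"angular":[0,0,-25]},{"delta_pos":[0.2,-0.135,-0.008],"angular":[0,0,-25]},{"delta_pos":[0.2,-0.135,-0.008],"angular":[0,0,-25]},{"delta_pos":[0.2,-0.135,-0.008],"angular":[0,0,-25]},{"delta_pos":[0.385,-0.323,-0.008],"angular":[0,0,-55]},{"delta_pos":[0.385,-0.323,-0.008],"angular":[0,0,-55]},{"delta_pos":[0.385,-0.323,-0.008],"angular":[0,0,-55]},{"delta_pos":[0.385,-0.323,-0.008],"angular":[0,0,-55]},{"delta_pos":[0.385,-0.323,-0.008],"angular":[0,0,-55]},{"delta_pos":[0.385,-0.323,-0.008],"angular":[0,0,-55]},{"delta_pos":[0.385,-0.323,-0.008],"angular":[0,0,-55]}]' -0.3 40; python3 - <<'E'
from go import *
R=Rtray
O=np.array([523.3,273.6,51]);n=-R(12,-30)[:,2]
print(row([450,120,230],R(0,-10)),row(O+110*n,R(12,-30)),get_state()['joint_positions'])
E
```

```text
clock: 2.2
eef_pos: [431.1, -118.5, 250.4]
ee_rot: [180.0, -0.0, 70.1]
force: [-0.8, -0.9, -0.2]
gripper_width: 29.6
grip_force: 0.0
(array([ 0.2307, -0.0634,  0.0204]), array([ -9.88,   1.73, -19.83])) (array([ 0.371 , -0.0934,  0.1041]), array([-29.2 ,   8.34, -31.15])) [-26.1528   4.5822 -10.3859  75.0206   0.0135  83.7299]
```

```bash
python3 -m crank '[{"delta_pos":[0.231,-0.063,0.02],"angular":[-10,2,-20]},{"delta_pos":[0.231,-0.063,0.02],"angular":[-10,2,-20]},{"delta_pos":[0.231,-0.063,0.02],"angular":[-10,2,-20]},{"delta_pos":[0.231,-0.063,0.02],"angular":[-10,2,-20]},{"delta_pos":[0.231,-0.063,0.02],"angular":[-10,2,-20]},{"delta_pos":[0.371,-0.093,0.104],"angular":[-29.2,8.3,-31.2]},{"delta_pos":[0.371,-0.093,0.104],"angular":[-29.2,8.3,-31.2]},{"delta_pos":[0.371,-0.093,0.104],"angular":[-29.2,8.3,-31.2]},{"delta_pos":[0.371,-0.093,0.104],"angular":[-29.2,8.3,-31.2]},{"delta_pos":[0.371,-0.093,0.104],"angular":[-29.2,8.3,-31.2]},{"delta_pos":[0.371,-0.093,0.104],"angular":[-29.2,8.3,-31.2]}]'; python3 - <<'E'
from go import *
R=Rtray
O=np.array([523.3,273.6,51]);n=-R(12,-30)[:,2]
for h in(110,60,25):print(row(O+h*n,R(12,-30)))
print(get_state()['joint_positions'])
E
```

```text
clock: 3.3
eef_pos: [470.9, 259.2, 146.2]
ee_rot: [150.1, 0.1, 101.8]
force: [0.5, -0.3, 0.6]
gripper_width: 29.6
grip_force: 0.0
(array([ 0.0032, -0.0006, -0.0004]), array([-0.07,  0.18, -0.12]))
(array([ 0.0033, -0.0006,  0.0496]), array([-0.07,  0.18, -0.12]))
(array([ 0.0034, -0.0005,  0.0846]), array([-0.07,  0.18, -0.12]))
[ 22.8455   1.9087 -37.6833  20.9563  -5.5675  99.5535]
```

```bash
python3 -m crank '[{"delta_pos":[0.003,0,0.02],"angular":[0,0,0]},{"delta_pos":[0.003,0,0.04],"angular":[0,0,0]},{"delta_pos":[0.003,0,0.05],"angular":[0,0,0]},{"delta_pos":[0.003,0,0.06],"angular":[0,0,0]},{"delta_pos":[0.003,0,0.068],"angular":[0,0,0]},{"delta_pos":[0.003,0,0.074],"angular":[0,0,0]},{"delta_pos":[0.003,0,0.078],"angular":[0,0,0]},{"delta_pos":[0.003,0,0.078],"angular":[0,0,0]}]'; python3 - <<'E'
from rig import *
import cv2,numpy as np
t=get_image('top');s=get_image('scene')
def crop(im,c0,r0,w,h,k): return cv2.resize(im[r0:r0+h,c0:c0+w],None,fx=k,fy=k,interpolation=cv2.INTER_CUBIC)
cv2.imwrite('pics/c1.png',cv2.cvtColor(np.hstack([crop(t,130,140,100,100,4),crop(s,148,180,100,100,4)]),cv2.COLOR_RGB2BGR))
E
```

```text
clock: 4.1
eef_pos: [508.2, 270.7, 78.4]
ee_rot: [150.1, 0.1, 101.8]
force: [-0.9, -0.3, 0.4]
gripper_width: 30.1
grip_force: 0.0
```

View pics/c1.png

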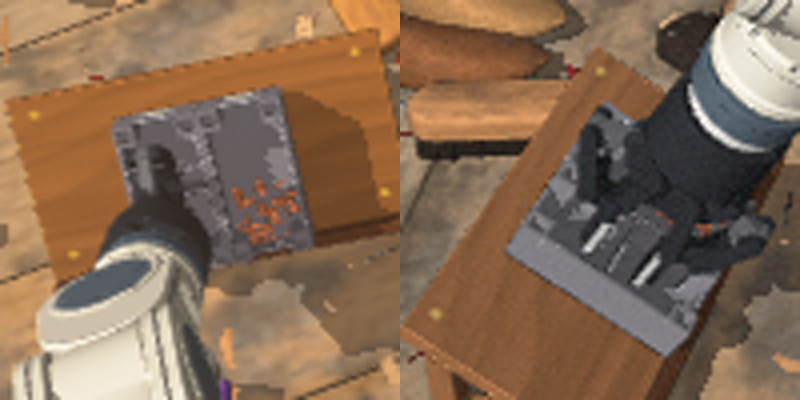

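The fingers straddle the divider inside the tray (scene crop, light pads at about u 600 and u 650), with the rivet tray untouched. Next: a few mm deeper, then close gently.

```bash
python3 -m crank '[{"delta_pos":[0,0,0.002],"angular":[0,0,0]},{"delta_pos":[0,0,0.004],"angular":[0,0,0]},{"delta_pos":[0,0,0.006],"angular":[0,0,0]},{"delta_pos":[0,0,0.006],"angular":[0,0,0]}]'; python3 -m crank '[{"delta_pos":[0,0,0],"angular":[0,0,0]},{"delta_pos":[0,0,0],"angular":[0,0,0]},{"delta_pos":[0,0,0],"angular":[0,0,0]},{"delta_pos":[0,0,0],"angular":[0,0,0]},{"delta_pos":[0,0,0],"angular":[0,0,0]},{"delta_pos":[0,0,0],"angular":[0,0,0]}]' -1 25
```

```text
clock: 4.6
eef_pos: [511.1, 271.3, 73.3]
ee_rot: [150.0, 0.1, 101.8]
force: [-0.3, 0.6, -0.3]
gripper_width: 29.9
grip_force: 0.0
clock: 5.2
eef_pos: [511.2, 271.4, 73.7]
ee_rot: [150.0, 0.0, 101.8]
force: [-0.4, -0.7, 2.2]
gripper_width: 2.3
grip_force: 29.6
```

```bash
python3 -m crank '[{"delta_pos":[0,0,0],"angular":[0,0,0]},{"delta_pos":[0.003,0,0],"angular":[0,0,0]},{"delta_pos":[0.007,0,0],"angular":[0,0,0]},{"delta_pos":[0.011,0,0],"angular":[0,0,0]},{"delta_pos":[0.015,0,0],"angular":[0,0,0]},{"delta_pos":[0.019,0,0],"angular":[0,0,0]},{"delta_pos":[0.023,0,0],"angular":[0,0,0]},{"delta_pos":[0.027,0,0],"angular":[0,0,0]},{"delta_pos":[0.031,0,0],"angular":[0,0,0]},{"delta_pos":[0.031,0,0],"angular":[0,0,0]},{"delta_pos":[0.031,0,0],"angular":[0,0,0]},{"delta_pos":[0.031,0,0],"angular":[0,0,0]}]' -1 50; python3 - <<'E'
from rig import *
import cv2,numpy as np
t=get_image('top');s=get_image('scene')
def crop(im,c0,r0,w,h,k): return cv2.resize(im[r0:r0+h,c0:c0+w],None,fx=k,fy=k,interpolation=cv2.INTER_CUBIC)
cv2.imwrite('pics/c2.png',cv2.cvtColor(np.hstack([crop(t,130,140,100,100,4),crop(s,148,180,100,100,4)]),cv2.COLOR_RGB2BGR))
E
```

```text
clock: 6.4
eef_pos: [504.6, 302.2, 73.7]
ee_rot: [150.0, 0.0, 101.8]
force: [-2.0, -1.5, 5.0]
gripper_width: 1.8
grip_force: 50.9
```

View pics/c2.png

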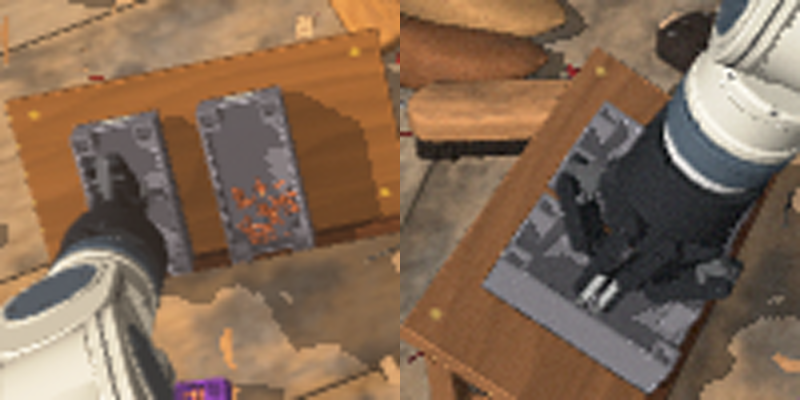

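```bash
python3 -m crank '[{"delta_pos":[0,0,-0.002],"angular":[0,0,0]},{"delta_pos":[0,0,-0.006],"angular":[0,0,0]},{"delta_pos":[0,0,-0.012],"angular":[0,0,0]},{"delta_pos":[0,0,-0.02],"angular":[0,0,0]},{"delta_pos":[0,0,-0.035],"angular":[0,0,0]},{"delta_pos":[0,0,-0.055],"angular":[0,0,0]},{"delta_pos":[0,0,-0.08],"angular":[0,0,0]},{"delta_pos":[0,0,-0.1],"angular":[0,0,0]},{"delta_pos":[0,0,-0.11],"angular":[0,0,0]},{"delta_pos":[0,0,-0.11],"angular":[0,0,0]}]'; python3 - <<'E'
from go import *
R=Rtray
print(row([455,80,230],R(-2,-10)),row([448,-60,220],R(-14,0)))
b=(np.array([448,-60,220.]),R(-14,0));print(row([437.6,-163.5,170],R(-17.3,0),b))
E
```

```text
clock: 7.5
eef_pos: [450.7, 290.7, 170.2]
ee_rot: [149.9, 0.0, 101.8]
force: [0.5, -0.9, -2.3]
gripper_width: 1.3
grip_force: 49.9
(array([-0.2071, -0.0037, -0.0713]), array([19.99, -4.76, 13.07])) (array([-0.3427, -0.0395, -0.0804]), array([29.57, -6.77, 25.24]))
(array([-0.1029,  0.0149,  0.05  ]), array([0. , 0. , 3.3]))
```

```bash
python3 -m crank '[{"delta_pos":[-0.035,0,-0.02],"angular":[3,-1,2]},{"delta_pos":[-0.075,0,-0.04],"angular":[8,-2,5]},{"delta_pos":[-0.115,-0.002,-0.055],"angular":[12,-3,8]},{"delta_pos":[-0.16,-0.003,-0.065],"angular":[16,-4,11]},{"delta_pos":[-0.207,-0.004,-0.071],"angular":[20,-4.8,13]},{"delta_pos":[-0.25,-0.015,-0.075],"angular":[23,-5.5,17]},{"delta_pos":[-0.29,-0.026,-0.078],"angular":[26,-6.2,21]},{"delta_pos":[-0.32,-0.034,-0.08],"angular":[28,-6.5,24]},{"delta_pos":[-0.343,-0.04,-0.08],"angular":[29.6,-6.8,25.2]},{"delta_pos":[-0.343,-0.04,-0.08],"angular":[29.6,-6.8,25.2]},{"delta_pos":[-0.343,-0.04,-0.08],"angular":[29.6,-6.8,25.2]}]'; python3 - <<'E'
from go import *
R=Rtray
print(row([437.6,-163.5,170],R(-17.3,0)),row([437.6,-163.5,150],R(-17.3,0)))
E
```

```text
clock: 8.6
eef_pos: [448.2, -60.8, 217.3]
ee_rot: [-179.8, 0.1, 75.9]
force: [-0.2, 0.3, -2.1]
gripper_width: 1.5
grip_force: 49.7
(array([-0.1021,  0.0148,  0.0474]), array([-0.19,  0.11,  3.23])) (array([-0.1021,  0.0149,  0.0674]), array([-0.19,  0.11,  3.23]))
```

```bash
python3 -m crank '[{"delta_pos":[-0.03,0.004,0.01],"angular":[0,0,1]},{"delta_pos":[-0.06,0.009,0.03],"angular":[0,0,2]},{"delta_pos":[-0.085,0.012,0.05],"angular":[0,0,3]},{"delta_pos":[-0.102,0.015,0.0675],"angular":[-0.2,0.1,3.2]},{"delta_pos":[-0.102,0.015,0.0675],"angular":[-0.2,0.1,3.2]},{"delta_pos":[-0.102,0.015,0.0675],"angular":[-0.2,0.1,3.2]},{"delta_pos":[-0.102,0.015,0.0675],"angular":[-0.2,0.1,3.2]},{"delta_pos":[-0.102,0.015,0.0675],"angular":[-0.2,0.1,3.2]}]'; python3 - <<'E'
from rig import *
import cv2,numpy as np
t=get_image('top');s=get_image('scene');np.save('t1.npy',t);np.save('s1.npy',s)
def crop(im,c0,r0,w,h,k): return cv2.resize(im[r0:r0+h,c0:c0+w],None,fx=k,fy=k,interpolation=cv2.INTER_CUBIC)
cv2.imwrite('pics/c3.png',cv2.cvtColor(np.hstack([crop(t,270,160,100,100,4),crop(s,250,110,100,100,4)]),cv2.COLOR_RGB2BGR))
E
```

```text
clock: 9.4
eef_pos: [438.4, -162.4, 151.9]
ee_rot: [179.8, 0.0, 72.9]
force: [0.2, 0.0, -1.8]
gripper_width: 2.2
grip_force: 49.7
```

View pics/c3.png

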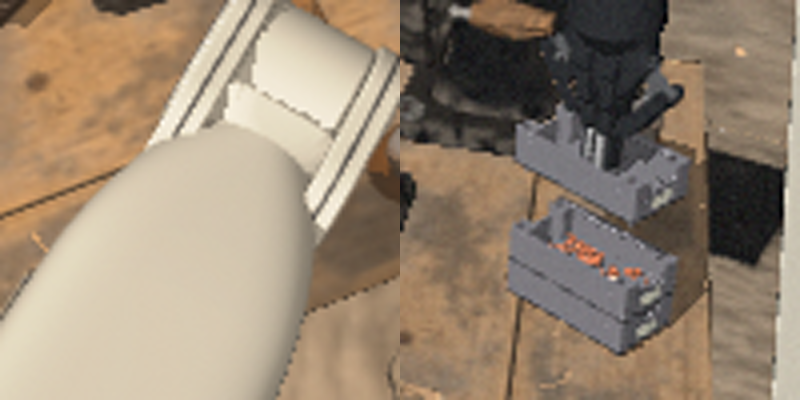

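```bash
cat > held.py <<'E'
import sys
from fit import *
from go import cur
def held(s,win,p0,view=None):
    c0,r0,w,h=win;a=s[r0:r0+h,c0:c0+w].astype(int);lum=a.mean(2)
    m=(((a[...,0]-a[...,2])<14)).astype(float)
    inval=cv2.dilate((lum<62).astype(np.uint8),np.ones((3,3)))>0
    def run(free,p0,cw=1):
        p0=np.array(p0,float);free=list(free)
        def cost(q):
            p=p0.copy();p[free]=q;R=Rr.from_euler('ZY',[p[3],0],degrees=True).as_matrix()
            C=cover('scene',tray(),R,p[:3],win)
            near=(cv2.dilate((C>0).astype(np.uint8),np.ones((7,7)))>0)&~inval&band
            return ((C-m)**2)[near].sum()
        q=p0[free]
        for d in(6,3,1):
            S=np.vstack([q]+[q+d*e for e in np.eye(len(q))])
            r=minimize(cost,q,method='Nelder-Mead',options=dict(initial_simplex=S,xatol=.02,fatol=.01,maxiter=300));q=r.x
        p=p0.copy();p[free]=q;return p.round(2),round(r.fun,1)
    # fixed band round initial silhouette outline
    R=Rr.from_euler('ZY',[p0[3],0],degrees=True).as_matrix();C=cover('scene',tray(),R,np.array(p0[:3]),win)
    band=(cv2.dilate((C>0).astype(np.uint8),np.ones((9,9)))>0)
    if view:
        k=8;A=cv2.resize(s[r0:r0+h,c0:c0+w],None,fx=k,fy=k,interpolation=cv2.INTER_NEAREST);A[cv2.resize((inval|~band).astype(np.uint8),None,fx=k,fy=k,interpolation=cv2.INTER_NEAREST)>0]//=2
        for f in view:
            pass
        return run,A,m
    return run
E
python3 - <<'E'
from held import *
s=np.load('s1.npy');p,R=cur();print('tcp',p)
d=CM['scene'];Rc=cv2.Rodrigues(d['rvec'])[0];print('scene cam at',-Rc.T@d['tvec'],'top at',-cv2.Rodrigues(CM['top']['rvec'])[0].T@CM['top']['tvec'])
win=(270,125,70,50);p0=[p[0],p[1],p[2]-25,-17.1]
run,A,m=held(s,win,p0,view=[1])
for f in((0,1),(0,1,3),(1,2),(0,1,2,3)):
    q,c=run(f,p0);print(f,q,c)
    y=np.radians(-17.1);dx=q[:2]-p[:2];print('  rel tray x,y',dx@[np.cos(y),np.sin(y)],dx@[-np.sin(y),np.cos(y)],'z off',p[2]-q[2])
C=cover('scene',tray(),Rr.from_euler('ZY',[q[3],0],degrees=True).as_matrix(),q[:3],win,8)
for mm,col in((C,(255,0,0)),(m,(0,255,0))):
    g,_=cv2.findContours((cv2.resize(mm,None,fx=8,fy=8)>.5).astype(np.uint8),cv2.RETR_EXTERNAL,cv2.CHAIN_APPROX_NONE);cv2.drawContours(A,g,-1,col,1)
cv2.imwrite('pics/held.png',cv2.cvtColor(A,cv2.COLOR_RGB2BGR))
E
```

```text
tcp [ 438.2424 -162.5909  151.7122]
scene cam at [ 35.2126 877.5517 824.784 ] top at [ 264.4504   -8.0152 1440.6682]
(0, 1) [ 441.3  -163.38  126.71  -17.1 ] 64.5
  rel tray x,y 3.154458475760484 0.14485528189508345 z off 25.002176528685155
(0, 1, 3) [ 440.3  -163.01  126.71  -15.16] 62.5
  rel tray x,y 2.0898705406262 0.20445837213816592 z off 25.002176528685155
(1, 2) [ 438.24 -160.79  129.24  -17.1 ] 67.3
  rel tray x,y -0.5318325918740767 1.7205957950119106 z off 22.47217652868514
(0, 1, 2, 3) [ 439.81 -162.06  127.48  -15.34] 62.5
  rel tray x,y 1.3421936544043243 0.9683819768327371 z off 24.232176528685144
```

View pics/held.png

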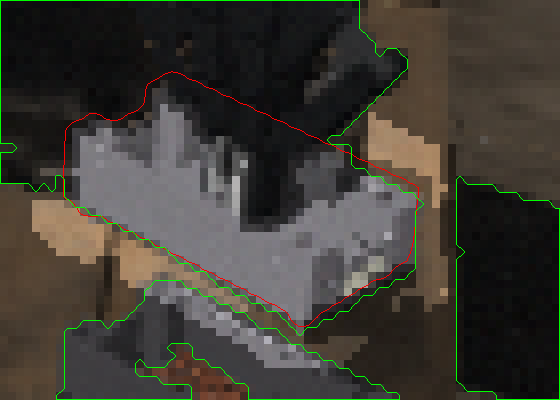

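```bash
cat > held2.py <<'E'
from fit import *
POLY=np.array([(30,118),(110,118),(110,190),(395,190),(440,175),(440,270),(305,352),(288,348),(70,229),(30,229)])/8.
def prep(s,win,poly):
    c0,r0,w,h=win;a=s[r0:r0+h,c0:c0+w].astype(int);lum=a.mean(2)
    m=(((a[...,0]-a[...,2])<14)&(lum>60)).astype(np.uint8)
    v=np.zeros((h,w),np.uint8);cv2.fillPoly(v,[np.round(poly).astype(np.int32)],1)
    m=cv2.morphologyEx(m*v,cv2.MORPH_CLOSE,np.ones((5,5)))
    return m.astype(float),v>0
def fit1(m,v,win,boxes,p0,free):
    p0=np.array(p0,float);free=list(free)
    def cost(q):
        p=p0.copy();p[free]=q
        C=cover('scene',boxes,Rr.from_euler('ZY',[p[3],0],degrees=True).as_matrix(),p[:3],win)
        return ((C-m)**2)[v].sum()
    q=p0[free]
    for d in(6,3,1):
        S=np.vstack([q]+[q+d*e for e in np.eye(len(q))])
        r=minimize(cost,q,method='Nelder-Mead',options=dict(initial_simplex=S,xatol=.02,fatol=.01,maxiter=300));q=r.x
    p=p0.copy();p[free]=q;return p.round(2),round(r.fun,1)
E
python3 - <<'E'
from held2 import *
from go import cur
s=np.load('s1.npy');p,R=cur();win=(270,125,70,50);m,v=prep(s,win,POLY)
p0=[p[0],p[1],p[2]-25,-17.1];y=np.radians(-17.1)
for f in((0,1),(0,1,3),(1,2),(1,2,3),(0,1,2,3)):
    q,c=fit1(m,v,win,tray(),p0,f);dx=q[:2]-p[:2];print(f,q,c,'rel',dx@[np.cos(y),np.sin(y)],dx@[-np.sin(y),np.cos(y)],p[2]-q[2])
C=cover('scene',tray(),Rr.from_euler('ZY',[q[3],0],degrees=True).as_matrix(),q[:3],win,8)
E
# stack in the initial and present scene image, same routine
python3 - <<'E'
from held2 import *
for n in('s0','s1'):
    s=np.load(n+'.npy');W2=(265,150,70,65)
    if n=='s0':
        m=gmask(s,W2,(297,178));v=np.ones(m.shape,bool)
        for f in((0,1,3),(0,1,2,3)):print(n,fit1(m,v,W2,tray()+tray(0,-32),[437,-163,32,-17],f))
E
```

```text
(0, 1) [ 437.46 -154.39  126.71  -17.1 ] 103.9 rel -3.1592092249035497 7.608319636040023 25.002176528685155
(0, 1, 3) [ 436.7  -152.31  126.71  -25.12] 92.3 rel -4.49721579263346 9.372898459643986 25.002176528685155
(1, 2) [ 438.24 -156.1   125.97  -17.1 ] 105.0 rel -1.9108817172135817 6.203265034416076 25.74217652868515
(1, 2, 3) [ 438.24 -155.28  124.72  -23.83] 93.9 rel -2.1519947839040694 6.987015306550701 26.99217652868515
(0, 1, 2, 3) [ 437.24 -154.36  125.83  -24.41] 92.3 rel -3.378304897916115 7.572304554932848 25.88217652868515
s0 (array([ 436.58, -161.77,   32.  ,  -17.33]), np.float64(22.5))
s0 (array([ 438.01, -165.19,   29.13,  -17.73]), np.float64(19.1))
```

```bash
python3 - <<'E'
from held2 import *
from go import cur
s=np.load('s1.npy');p,R=cur();win=(270,125,70,50)
c0,r0,w,h=win;a=s[r0:r0+h,c0:c0+w].astype(int);lum=a.mean(2)
print(lum[18:26,4:16].round().astype(int)); 
m,v=prep(s,win,POLY)
C=cover('scene',tray(),Rr.from_euler('ZY',[-17.1,0],degrees=True).as_matrix(),np.array([439.5,-162,127]),win)
m[cv2.erode((C>.5).astype(np.uint8),np.ones((7,7)))>0]=1
p0=[p[0],p[1],p[2]-25,-17.1];y=np.radians(-17.1)
for f in((0,1),(0,1,3),(1,2),(1,2,3),(0,1,2,3)):
    q,c=fit1(m,v,win,tray(),p0,f);dx=q[:2]-p[:2];print(f,q,c,'rel',dx@[np.cos(y),np.sin(y)],dx@[-np.sin(y),np.cos(y)],p[2]-q[2])
for r,vv in zip(m,v): print(''.join('.#'[int(x)] if k else ' ' for x,k in zip(r,vv))) if vv.any() else 0
E
```

```text
[[ 47  41  36  40  52 116 128 126 150 123  91  80]
 [ 50  46  52  45  59 119 125 126 125 121 128 118]
 [ 66  75  71  78  78 122 125 126 139 128 126 128]
 [ 77  80  82  74  69 122 125 127 125 124 125 125]
 [ 70  77  72  71  65 121 124 126 124 126 124 123]
 [ 36  56  79  71  56 121 128 126 125 125 126 122]
 [134 132 130 131 105 120 126 124 125 122 125 125]
 [134 138 133 136 107  97 124 127 124 127 126 123]]
(0, 1) [ 437.46 -154.39  126.71  -17.1 ] 97.9 rel -3.1592092249035497 7.608319636040023 25.002176528685155
(0, 1, 3) [ 436.7  -152.31  126.71  -25.12] 86.3 rel -4.49721579263346 9.372898459643986 25.002176528685155
(1, 2) [ 438.24 -156.1   125.97  -17.1 ] 99.0 rel -1.9108817172135817 6.203265034416076 25.74217652868515
(1, 2, 3) [ 438.24 -155.57  125.08  -24.57] 87.1 rel -2.0667230895867035 6.709835332259193 26.63217652868515
(0, 1, 2, 3) [ 437.24 -154.36  125.83  -24.41] 86.3 rel -3.378304897916115 7.572304554932848 25.88217652868515
    .......####                                                       
    .....######                                                       
    ....
[... 1248 characters left out ...]
#......              
                   #############################.......               
                     ##########################......                 
                       ######################......                   
                         ##################.......                    
                           #############........                      
                            ############......                        
                              #########.....                          
                                #######....                           
                                  #####..                             
                                    ###
```

```bash
cat > h3.py <<'E'
from held2 import *
from go import cur
def held(s,p,win=(270,125,70,50),poly=POLY,th=88,guess=(439,-161.5,127.),show=1):
    c0,r0,w,h=win;a=s[r0:r0+h,c0:c0+w].astype(int);lum=a.mean(2)
    C=cover('scene',tray(),Rr.from_euler('ZY',[-17.1,0],degrees=True).as_matrix(),np.array(guess),win)
    inn=cv2.erode((C>.5).astype(np.uint8),np.ones((5,5)))>0
    v=np.zeros((h,w),np.uint8);cv2.fillPoly(v,[np.round(poly).astype(np.int32)],1);v=v>0
    dark=(np.arange(w)[None]<40)
    m=((a[...,0]-a[...,2])<14)&(lum>np.where(dark,th,50));m=(m|inn).astype(float)
    m*=v
    if show:
        for r,vv in zip(m,v): print(''.join('.#'[int(x)] if k else ' ' for x,k in zip(r,vv))) if vv.any() else 0
    y=np.radians(-17.1)
    for f in((0,1),(0,1,3),(1,2),(1,2,3),(0,1,2),(0,1,2,3)):
        q,c=fit1(m,v,win,tray(),[p[0],p[1],p[2]-25,-17.1],f);dx=q[:2]-p[:2];print(f,q,c,'rel',dx@[np.cos(y),np.sin(y)],dx@[-np.sin(y),np.cos(y)],p[2]-q[2])
E
python3 - <<'E'
from h3 import *
P=POLY*8;P[-4:]=[(305,365),(280,365),(100,262),(30,222)][:4]
P=np.vstack([P[:-4],[(310,372),(288,360),(80,245),(30,229)]])/8
held(np.load('s1.npy'),cur()[0],poly=P)
E
```

```text
.......###.                                                       
    .....##.###                                                       
    .....######                                                       
    .....######                                                       
    .....######                                                       
    .....######                                                       
    .....######                                                       
    .....######                                       ..              
    .....######                                    .....              
    ....############################################....              
    .....############################################...              
    ........########################################....              
    .........#######################################....              
    ...........#####################################....              
    .............###################################....              
      .............####################
[... 1124 characters left out ...]
           ##                              
(0, 1) [ 437.42 -161.1   126.71  -17.1 ] 79.0 rel -1.224430363186686 1.183186893733939 25.002176528685155
(0, 1, 3) [ 437.4  -161.    126.71  -17.65] 79.3 rel -1.2729502560059183 1.2728853887091092 25.002176528685155
(1, 2) [ 438.24 -164.32  124.49  -17.1 ] 78.2 rel 0.5061297561959567 -1.6533535472261958 27.222176528685154
(1, 2, 3) [ 438.24 -164.09  124.68  -17.39] 77.7 rel 0.4385004813925298 -1.4335211538225896 27.03217652868514
(0, 1, 2) [ 438.73 -164.68  124.    -17.1 ] 78.1 rel 1.0803228505307807 -1.853359273189776 27.71217652868515
(0, 1, 2, 3) [ 436.86 -160.19  127.3   -17.35] 79.2 rel -2.0272511474351487 1.8882959550703253 24.41217652868515
```

The held tray is level. In the scene camera its offset to the stack is only about (0.8, 0.7) mm and 0.3°, so I correct that and lower to just above the sockets.

```bash
python3 -m crank '[{"delta_pos":[-0.0008,-0.0006,0.01],"angular":[0,0,0.3]},{"delta_pos":[-0.0008,-0.0006,0.02],"angular":[0,0,0.3]},{"delta_pos":[-0.0008,-0.0006,0.03],"angular":[0,0,0.3]},{"delta_pos":[-0.0008,-0.0006,0.04],"angular":[0,0,0.3]},{"delta_pos":[-0.0008,-0.0006,0.046],"angular":[0,0,0.3]},{"delta_pos":[-0.0008,-0.0006,0.05],"angular":[0,0,0.3]},{"delta_pos":[-0.0008,-0.0006,0.05],"angular":[0,0,0.3]},{"delta_pos":[-0.0008,-0.0006,0.05],"angular":[0,0,0.3]},{"delta_pos":[-0.0008,-0.0006,0.05],"angular":[0,0,0.3]}]'; python3 - <<'E'
from rig import *
import cv2,numpy as np
s=get_image('scene');np.save('s2.npy',s)
cv2.imwrite('pics/c4.png',cv2.cvtColor(cv2.resize(s[125:205,250:350],None,fx=7,fy=7,interpolation=cv2.INTER_CUBIC),cv2.COLOR_RGB2BGR))
E
```

```text
clock: 10.4
eef_pos: [437.4, -163.9, 101.5]
ee_rot: [179.9, 0.0, 72.5]
force: [-0.8, -0.1, -1.7]
gripper_width: 1.7
grip_force: 49.8
```

View pics/c4.png

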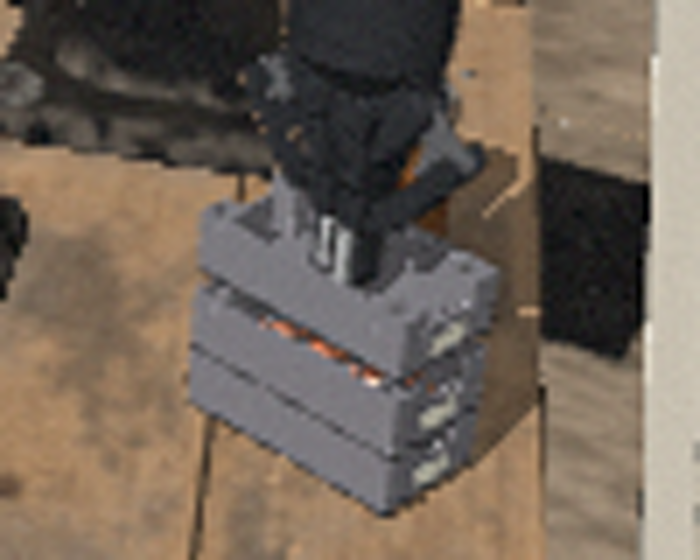

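```bash
python3 - <<'E'
from held2 import *
from go import cur
s=np.load('s2.npy');p=cur()[0];print(p);win=(268,145,60,60);c0,r0,w,h=win
a=s[r0:r0+h,c0:c0+w].astype(int);lum=a.mean(2)
S=[436.58,-161.77,32,-17.33];RS=Rr.from_euler('ZY',[S[3],0],degrees=True).as_matrix()
Cs=cover('scene',tray()+tray(0,-32),RS,np.array(S[:3]),win)
z=p[2]-25
C0=cover('scene',tray(),RS,np.array([S[0],S[1],z]),win)
inn=cv2.erode(((C0+Cs)>.5).astype(np.uint8),np.ones((5,5)))>0
m=((((a[...,0]-a[...,2])<14)&(lum>60))|inn).astype(float)
# valid: near silhouettes, not gripper (u,v in px of crop c4: /7 +250,125)
v=cv2.dilate(((C0+Cs)>0).astype(np.uint8),np.ones((7,7)))>0
bad=np.zeros((h,w),np.uint8);cv2.fillPoly(bad,[np.round(np.array([(232,100),(500,100),(500,190),(455,252),(420,285),(350,300),(290,250),(232,205)])/7+[250-c0,125-r0]).astype(np.int32)],1)
v&=bad==0
for r,vv in zip(m,v): print(''.join('.#'[int(x)] if k else ' ' for x,k in zip(r,vv)))
def cost(q,z):
    C=cover('scene',tray(),Rr.from_euler('ZY',[S[3]+q[2],0],degrees=True).as_matrix(),np.array([S[0]+q[0],S[1]+q[1],z]),win)
    return ((np.maximum(C,Cs)-m)**2)[v].sum()
for zz in(z-3,z-1.5,z,z+1.5):
  q=np.zeros(3)
  for d in(4,1.5):
    r=minimize(cost,q,args=(zz,),method='Nelder-Mead',options=dict(initial_simplex=np.vstack([q]+[q+d*e for e in np.eye(3)]),xatol=.02,fatol=.01));q=r.x
  print(zz,q.round(2),round(r.fun,1),round(cost([0,0,0],zz),1))
E
```

```text
[ 437.3379 -163.9651  101.4591]
                                                            
                                                            
                                                            
                                                            
          .....                                             
        .......                                             
       ........                                             
       ........                                             
       ........                                             
       .....###                                             
       ....#####                                            
       ....######                                           
       ....#######                                 ..       
       ....#########                              .....     
      .....##########                            .......    
      ....############                           ........   
      .....############                         ##.......   
      .....#############       
[... 2083 characters left out ...]
..........          
                         ..........###..........            
                           .........#.........              
                             ................               
                              .............                 
                               ..........                   
                                ........                    
                                                            
                                                            
73.45906391938246 [ 0.08 -1.92 -1.27] 34.0 38.3
74.95906391938246 [-0.94 -0.69 -1.81] 34.8 37.9
76.45906391938246 [-1.7   2.03 -1.4 ] 35.5 39.9
77.95906391938246 [-2.87  3.76 -2.14] 35.9 42.7
```

```bash
python3 -m crank '[{"delta_pos":[0,0,0.001],"angular":[0,0,0]},{"delta_pos":[0,0,0.002],"angular":[0,0,0]},{"delta_pos":[0,0,0.003],"angular":[0,0,0]},{"delta_pos":[0,0,0.004],"angular":[0,0,0]},{"delta_pos":[0,0,0.005],"angular":[0,0,0]},{"delta_pos":[0,0,0.006],"angular":[0,0,0]},{"delta_pos":[0,0,0.006],"angular":[0,0,0]}]'
```

```text
clock: 11.15
eef_pos: [437.1, -163.8, 94.9]
ee_rot: [179.9, 0.0, 72.5]
force: [0.3, 1.0, -1.9]
gripper_width: 1.6
grip_force: 49.8
```

```bash
python3 -m crank '[{"delta_pos":[0,0,0.0007],"angular":[0,0,0]},{"delta_pos":[0,0,0.0015],"angular":[0,0,0]},{"delta_pos":[0,0,0.002],"angular":[0,0,0]},{"delta_pos":[0,0,0.002],"angular":[0,0,0]}]'
```

```text
clock: 11.55
eef_pos: [437.1, -163.8, 93.0]
ee_rot: [179.9, 0.0, 72.5]
force: [-0.1, 0.9, -2.0]
gripper_width: 1.8
grip_force: 49.8
```

```bash
python3 -m crank '[{"delta_pos":[0,0,0.0005],"angular":[0,0,0]},{"delta_pos":[0,0,0.001],"angular":[0,0,0]},{"delta_pos":[0,0,0.0015],"angular":[0,0,0]},{"delta_pos":[0,0,0.002],"angular":[0,0,0]},{"delta_pos":[0,0,0.002],"angular":[0,0,0]}]'
```

```text
clock: 12.05
eef_pos: [437.1, -163.8, 91.0]
ee_rot: [179.9, 0.0, 72.5]
force: [-0.5, 0.5, -1.8]
gripper_width: 1.8
grip_force: 49.8
```

```bash
python3 -m crank '[{"delta_pos":[0,0,0.0005],"angular":[0,0,0]},{"delta_pos":[0,0,0.001],"angular":[0,0,0]},{"delta_pos":[0,0,0.001],"angular":[0,0,0]}]'
```

```text
clock: 12.35
eef_pos: [437.2, -163.8, 90.1]
ee_rot: [179.9, 0.0, 72.5]
force: [0.7, 0.9, -1.3]
gripper_width: 1.9
grip_force: 49.9
```

```bash
python3 -m crank '[{"delta_pos":[0,0,0.0005],"angular":[0,0,0]},{"delta_pos":[0,0,0.001],"angular":[0,0,0]},{"delta_pos":[0,0,0.001],"angular":[0,0,0]}]'
```

```text
clock: 12.65
eef_pos: [437.3, -164.0, 89.9]
ee_rot: [179.8, 0.1, 72.5]
force: [-2.5, 0.5, 9.6]
gripper_width: 1.6
grip_force: 51.5
```

```bash
python3 -m crank '[{"delta_pos":[0,0,0.0003],"angular":[0,0,0]},{"delta_pos":[0,0,0.0006],"angular":[0,0,0]},{"delta_pos":[0,0,0.0006],"angular":[0,0,0]}]'
```

```text
clock: 12.95
eef_pos: [437.4, -164.0, 89.8]
ee_rot: [179.8, 0.1, 72.5]
force: [-4.0, 3.2, 16.0]
gripper_width: 1.8
grip_force: 52.4
```

Contact rose sharply at TCP z 90, which matches seating height (64 + 26 mm grip height). I ease the pressure off, let go and withdraw.

```bash
python3 -m crank '[{"delta_pos":[0,0,-0.0005],"angular":[0,0,0]},{"delta_pos":[0,0,-0.001],"angular":[0,0,0]},{"delta_pos":[0,0,-0.001],"angular":[0,0,0]}]' - 25; python3 -m crank '[{"delta_pos":[0,0,0],"angular":[0,0,0]},{"delta_pos":[0,0,0],"angular":[0,0,0]},{"delta_pos":[0,0,0],"angular":[0,0,0]},{"delta_pos":[0,0,0],"angular":[0,0,0]},{"delta_pos":[0,0,0],"angular":[0,0,0]}]' -0.3
```

```text
clock: 13.25
eef_pos: [437.3, -163.9, 90.0]
ee_rot: [179.9, 0.0, 72.5]
force: [-1.9, 0.4, 7.7]
gripper_width: 1.9
grip_force: 51.2
clock: 13.75
eef_pos: [437.2, -163.8, 89.4]
ee_rot: [179.9, 0.0, 72.5]
force: [-0.3, 0.1, 0.0]
gripper_width: 29.8
grip_force: 0.0
```

Force is 0 and the fingers are open. Now up and aside to look.

```bash
python3 -m crank '[{"delta_pos":[0,0,-0.01],"angular":[0,0,0]},{"delta_pos":[0,0,-0.03],"angular":[0,0,0]},{"delta_pos":[0,0,-0.06],"angular":[0,0,0]},{"delta_pos":[0,0,-0.1],"angular":[0,0,0]},{"delta_pos":[0,0,-0.14],"angular":[0,0,0]},{"delta_pos":[0.05,0,-0.15],"angular":[0,0,0]},{"delta_pos":[0.1,0,-0.15],"angular":[0,0,0]},{"delta_pos":[0.15,0,-0.15],"angular":[0,0,0]},{"delta_pos":[0.2,0,-0.15],"angular":[0,0,0]},{"delta_pos":[0.22,0,-0.15],"angular":[0,0,0]},{"delta_pos":[0.22,0,-0.15],"angular":[0,0,0]},{"delta_pos":[0.22,0,-0.15],"angular":[0,0,0]}]'; python3 - <<'E'
from rig import *
import cv2,numpy as np
t=get_image('top');s=get_image('scene')
def crop(im,c0,r0,w,h,k): return cv2.resize(im[r0:r0+h,c0:c0+w],None,fx=k,fy=k,interpolation=cv2.INTER_CUBIC)
cv2.imwrite('pics/c5.png',cv2.cvtColor(np.vstack([np.hstack([crop(t,280,170,100,75,4),crop(s,250,135,100,75,4)]),np.hstack([crop(t,130,145,100,75,4),crop(s,148,190,100,75,4)])]),cv2.COLOR_RGB2BGR))
from fit import *
W2={'top':(290,180,60,65),'scene':(265,140,70,75)}
M2={'top':gmask(t,W2['top'],(315,208)),'scene':gmask(s,W2['scene'],(297,170))}
st=tray()+tray(0,-32)+tray(0,-64)
for c in W2:print(c,M2[c].sum(),fit(st,M2,W2,[437.6,-163.5,64,-17.3],0,(0,1,3),(c,)))
E
```

```text
clock: 14.95
eef_pos: [502.9, 46.5, 239.8]
ee_rot: [179.9, 0.0, 72.6]
force: [0.6, -0.2, -0.5]
gripper_width: 29.6
grip_force: 0.0
top 941.0 (array([ 437.44, -164.18,   64.  ,  -18.48]), np.float64(74.8))
scene 1703.0 (array([ 435.83, -162.02,   64.  ,  -17.44]), np.float64(320.0))
```

View pics/c5.png

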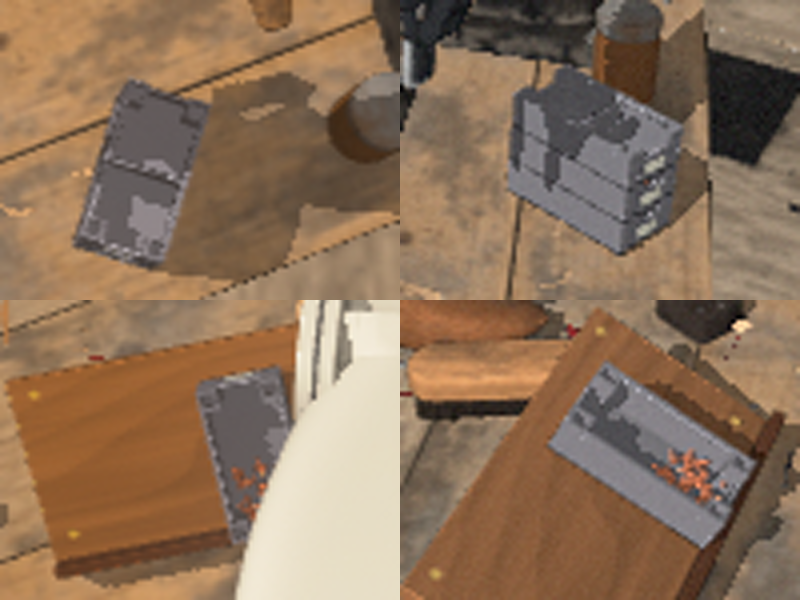

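The divided tray sits flat on the stack: in the scene crop the sides run flush at u 510–680, with even seams. The rivet tray (lower crops) is unmoved, and the stack fit is within about 1 mm of the start. The arm is clear, so I hand in.

```bash
python3 -c "
from rig import hand_in
print(hand_in())"
```

```text
the job is handed in; nothing more can be done
None
```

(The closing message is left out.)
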